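# Find the high spot of a tube carousel on the truing stand and brake it there

## Task

The tube carousel on the truing stand has one bent spot in the running track under its top plate. Take the crank grip lightly and turn the carousel slowly, feeling the drag, until the top of the high spot stands exactly at the feeler's tip; leave it there, then gently push the brake post fully home so that it stays. Do not force anything and leave the other things on the bench where they are.

Things in the scene. Friction and masses are not known exactly. Their poses are not given: they have to be found in the camera images.
- stand: the truing stand, fixed to the bench: a grey foot plate 300 x 320 x 14 mm. Origin on the carousel's upright axle at bench height; +z up, its own +x points from the axle to the feeler, its own -y from the axle to the brake.
- carousel: aluminium tube carousel lying level on the stand, free to turn either way without end about its upright axle; a steady bearing drag (about 4 N at the crank grip) also holds it where it is left. Origin on the axle at bench height. Top plate 192 mm across, upper face 86 mm above the bench; hub 36 mm across, up to 98 mm. Hidden under the plate, 61 to 79 mm up, is the running track, 170 mm across.
- axle (a point): point on the axle at the top of the hub, 98 mm up. The track's one bent spot, unmarked and at an unknown angle to the crank, rises and falls smoothly by 4 mm, alike on both sides, over 16 degrees either side of its crest; it starts at least 40 degrees from the feeler.
- crank (a point): middle of the crank grip: upright black cylinder 20 mm across, 91 to 131 mm above the bench, 52 mm from the axle; spins on its pin, so the hand need not turn. Hold it lightly (grip under 50 N). Turning the rise on to the feeler adds up to some 7 N of drag here; at the crest the drag is back to normal; past it the feeler's spring drives the carousel onward with up to some 7 N.
- feeler: spring feeler in a fixed block (44 x 50 mm, top 92 mm above the bench): a level plunger whose rolling ball tip, 10 mm across, presses on the track with 10 N where it is true and 17 N at the crest. Its tail with a black button moves out up to 4 mm behind the block. Origin under the block, 128 mm from the axle along the stand's +x, 14 mm up.
- feeler_tip (a point): where the feeler's tip touches the true track: 85 mm from the axle, 70 mm above the bench, on the side of the block
- brake (a joint): travel of the brake slide, m: 0 off (as at the start), 0.014 fully home against its stop. It moves level towards the axle (along the stand's +y), sliding drag 7 N; its sprung rubber pad meets the track after about 11 mm and adds up to about 4 N. It stays where it is left.
- brake_block: steel block 50 x 50 mm that guides the brake slide (its top 76 mm above the bench). Origin under it on the foot plate, 148 mm from the axle along the stand's -y.
- brake_post (a point): top of the brake post: an upright steel rod 16 mm across that rises from the aluminium slide (upper face 76 mm above the bench, 34 mm wide) to 129 mm above the bench; 148 mm from the axle when the brake is off, 134 mm when on. Push it gently, it needs about 12 N.
- tube_rack: bystander, to be left alone: white rack 75 x 140 x 50 mm full of capped tubes (100 mm high in all)
- kit_box: bystander, to be left alone: open cardboard box 100 x 130 x 80 mm
- cassette_a: bystander, to be left alone: white test cassette 70 x 22 x 6 mm lying flat
- cassette_b: bystander, to be left alone: white test cassette 70 x 22 x 6 mm lying flat
- reagent: bystander, to be left alone: bottle 48 mm across, 100 mm high, blue cap
- screw_pot: bystander, to be left alone: small lidded pot 40 mm across, 28 mm high, standing on the near left corner of the stand's foot

How it is judged (in metres and radians):
On the way, in this order (a step that is already met when the one before it is completed fails the run):
1. the carousel stands still with the high spot at the feeler's tip (contact force between feeler and carousel above 16.4 N and angular speed of carousel below 0.05 rad/s), for 0.3 s.
2. then the brake has been pushed home (contact force between feeler and carousel above 16.4 N and value of joint brake above 0.0115 m), for 0.2 s.
At the end, for the whole second after the job is handed in: the crest of the high spot is at the feeler's tip (the feeler presses on the track with more than 16.4 N of the 17 N at the very top: within about 7 mm along the rim), the brake is home (over 11.5 of 14 mm) and the carousel is still (all of step 2 and angular speed of carousel below 0.05 rad/s); the robot touches nothing.
It fails at once if the carousel is turned faster than 2 rad/s (a third of a turn a second) (angular speed of carousel above 2 rad/s).
It fails at once if the crank grip is squeezed hard or the carousel is forced (contact force between the fingers and carousel above 130 N).
It fails at once if the brake is pushed or squeezed hard (contact force between the fingers and brake_block above 70 N).
It fails at once if a bystander is moved more than 25 mm (distance of any of tube_rack, kit_box, cassette_a, cassette_b, reagent, screw_pot from where it was at the start of the episode above 0.025 m).
It also fails if it takes over 72 s, if anything falls off the work surface, if the arm or the gripper's body presses on something with over 40 N, if the wrist force passes 120 N, or if a joint passes its speed limit or range.

## Robot

A 7-joint arm with a two-finger parallel gripper is mounted at the origin on the work surface. World frame = base frame: x ahead of the robot, y to its left, z up, the work surface at z = 0. Lengths are in m, angles in degrees, forces in N, time in s.
With the tool pointing down it reaches from about 0.425 to 0.875 m from the base axis. Payload 4.7 kg.
Tool frame: the origin (TCP) lies at the very end of the fingers, on their centre line; the grasp point (between the pads) lies 19 mm behind it (env.hold_point_z is the distance from the TCP to the grasp point, in m); z points along the fingers, y is the line along which they close (so a half turn about z gives the same grasp; the last joint's range is limited). The gripper opens to 85 mm and grips with 20 to 120 N. Pads are 22 mm wide; open, the fingers measure 114 mm over their backs; the gripper's body (76 mm by 85 mm) begins 54 mm behind the grasp point. The pads swing forward as they close: fully open they stand 13 mm farther back than shut.
Start: joints at [-63.421, 18.392, -4.016, 83.108, 1.295, 78.541, -3.26], TCP at [0.283, 0.585, 0.198] pointing down, gripper open.
Joint ranges: [-163.93, 163.93], [-17.29, 119.83], [-79.2, 71.16], [3.27, 140.29], [-89.18, 269.18], [5.43, 117.66], [-154.24, 154.24]. Speed limits (degrees/s): [147.25, 147.25, 180, 180, 180, 180, 180].

## Interface

Orientations are given as a 3x3 rotation matrix whose columns are the frame's x, y, z axes.
In Python, from plant import env gives the robot as it stands. The module is installed in compiled form; this text tells all that it offers.
- The arm moves only by the tool move_arm, never from a script. Its argument "commands" is a list of rows, each a list of 3 entries, a list of its own where there are three numbers: the turn, a rotation vector about the tool's x, y, z in degrees, then the shift along the tool's x, y, z in cm, then the finger opening in cm, from 0 to 8.54. A call has 1 to 20 rows; each row shifts and turns the commanded pose from where the row before left it, along the tool's axes as they then stand; what a row does not reach is not made up. A row lasts 1/8 s, in which the tool goes at most 62.5 mm and 10.7 degrees, less where a joint would pass 70% of its speed; a pose out of reach is approached as far as the arm can. A call with a gripper value outside its range is refused whole. The fingers move at their own pace and stop on an object; "newtons" is the grip in N (left out, the last holds). Time passes only in rows, so rows that do not move let the fingers close. It gives the time, the measured TCP pose, the force, the opening and the grip force at its end, in the units of the state.
- env.read_state(): the state, without advancing time (a new reading comes with each control period).
- env.capture(name): name is "side" or "top"; returns (picture, depth): 400x640x3 uint8, red, green, blue; 400x640 float32, m along the optical axis (not along the pixel's ray), 0 where there is no reading.
- env.get_calibration(name): a dict with "mtx" (3x3 intrinsics, pixels), "R" (3x3) and "t" (3): a world point X has camera coordinates R X + t. Camera axes: x right, y down, z forward; pixel columns grow to the right and rows downward; lengths in m; the calibration is good to about 2 mm. A picture is of the moment at which its call begins. get_calibration takes no time and is no camera call.
- env.close_job(): hands the job in; it is judged then, once.
The state is a dict: "clock": time; "joint_pos": joint angles; "qvel": joint speeds; "tau": joint torques, N m; "eef_pos": TCP position; "eef_rot": TCP orientation; "wrist_force": force on the tool from outside, world axes, zero at the start; "wrist_torque": the same for the moment, N m; "finger_gap": finger opening in m; "finger_force": force on a finger pad.
Only numpy, scipy, OpenCV 4.12 (cv2) and the standard library are available. Lean on these libraries where they do the work, as an engineer would, in place of code of your own. Each camera call takes 0.05 s, during which the arm holds its last target. There are 200 camera calls.

## Working session

There is one attempt and no reset: what is moved stays moved. The work goes in short steps, Python scripts to look and compute and a tool call to move; the robot and the scene stay as the last step left them, time stands still between calls to the robot, and variables do not carry over. Pictures are saved under pics/ and viewed, at most 10 in all, crops included, and the job is handed in when it is done.

Besides the shell and the picture viewer there is one more tool, called by a JSON object that holds its "fn" and its "kwargs". move_arm: Moves the arm, as the interface text tells. Its arguments: {"type":"object","properties":{"commands":{"type":"array"},"newtons":{"type":"number"}},"required":["commands"]}

```bash
mkdir -p pics; cat > h.py <<'E'
from plant import env
import numpy as np, cv2
def cap(n):
    p,d=env.capture(n); c=env.get_calibration(n); return p,d,c
def pts(d,c):
    v,u=np.mgrid[0:400,0:640]; r=np.stack([u,v,np.ones_like(u)],-1)@np.linalg.inv(c['mtx']).T
    return (r*d[...,None]-c['t'])@c['R']
def ray(c,u,v,z):
    C=-c['R'].T@c['t']; r=c['R'].T@np.linalg.inv(c['mtx'])@np.array([u,v,1.]); return C+r*(z-C[2])/r[2]
E
python3 - <<'E'
from h import *
for n in('side','top'):
    p,d,c=cap(n); cv2.imwrite(f'pics/{n}.png',p[...,::-1]); np.savez(f'{n}.npz',p=p,d=d); print(n,-c['R'].T@c['t'],c['R'][2])
s=env.read_state(); print(s)
E
```

```text
side [ 0.17351822 -0.98017634  0.74497543] [ 0.29790165  0.78261006 -0.54660416]
top [ 0.36594891 -0.03427202  1.35492115] [ 0.15497671 -0.00650231 -0.98789672]
{'clock': 0.1, 'joint_pos': array([-63.42069723,  18.43614373,  -4.01615764,  83.1688019 ,
         1.29527677,  78.53844199,  -3.26129822]), 'qvel': array([-0.0399965 , -0.17791392,  0.07358818, -0.15370269, -0.01649075,
        0.03501432,  0.05439394]), 'tau': array([ 6.48251480e-04, -4.94873786e+01, -3.83424824e-01, -3.15210700e+01,
        1.30578779e-02,  7.41700031e-03,  1.27236879e-05]), 'eef_pos': array([0.28241915, 0.58485005, 0.1965101 ]), 'eef_rot': array([[-9.00544007e-01,  4.34764370e-01, -6.59394626e-04],
       [ 4.34764859e-01,  9.00542619e-01, -1.58368457e-03],
       [-9.47166620e-05, -1.71285926e-03, -9.99998529e-01]]), 'wrist_force': array([-0.79550431,  0.13480084,  0.99346574]), 'wrist_torque': array([-0.00972938, -0.02422263,  0.02123166]), 'finger_force': 0.0, 'finger_gap': 0.08517159898387196}
```

View pics/top.png

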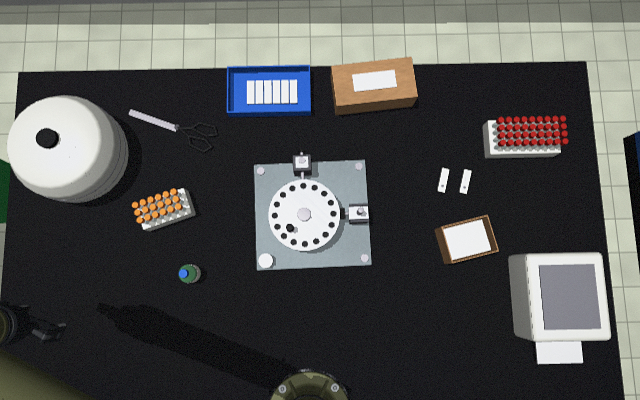

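View pics/side.png

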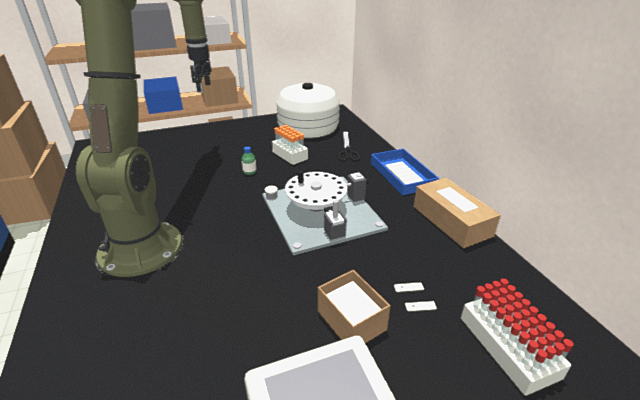

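The top view shows the carousel hub at about (304,214), crank grip near (290,228), feeler block at (302,163), and brake block and post at (357,213). The side view agrees. I'll measure these next.

```bash
python3 - <<'E'
from h import *
z=np.load('top.npz'); p,d=z['p'],z['d']; c=env.get_calibration('top'); P=pts(d,c)
X=P[150:280,240:385].reshape(-1,3); col=p[150:280,240:385].reshape(-1,3).astype(int)
print('z hist',np.histogram(X[:,2],bins=np.arange(0,.15,.01)))
m=(col.min(1)>190)&(abs(X[:,2]-.086)<.006)
pl=X[m][:,:2]; (cc,r)=cv2.minEnclosingCircle(pl.astype(np.float32)); print('plate',cc,r)
hub=X[(abs(X[:,2]-.098)<.004)]; hub=hub[np.hypot(*(hub[:,:2]-cc).T)<.03]; print('hub',hub.mean(0),len(hub))
t=X[(X[:,2]>.115)&(X[:,2]<.16)]; print(len(t))
for nm,o in(('crank',(0,0)),):
  q=t[np.hypot(*(t[:,:2]-cc).T)<.08]; print('crank',q.mean(0),len(q),np.ptp(q,0))
q=t[np.hypot(*(t[:,:2]-cc).T)>.1]; print('post',q.mean(0),np.median(q,0),len(q),np.ptp(q,0))
f=X[(abs(X[:,2]-.014)<.005)][:,:2]; print('foot',cv2.minAreaRect(f.astype(np.float32)))
cv2.imwrite('pics/topc.png',cv2.resize(p[140:280,240:385,::-1],None,fx=4,fy=4,interpolation=cv2.INTER_CUBIC))
E
```

```text
z hist (array([3599, 6137,   95,   69,  138,   22,   57,  455, 3688,  485,   50,
          4,   53,   26]), array([0.  , 0.01, 0.02, 0.03, 0.04, 0.05, 0.06, 0.07, 0.08, 0.09, 0.1 ,
       0.11, 0.12, 0.13, 0.14]))
plate (0.5336613059043884, -0.03422461822628975) 0.13353584706783295
hub [ 0.5265088  -0.00990756  0.09716066] 19
81
crank [0.49146135 0.03203112 0.12811834] 4 [0.00775021 0.00498146 0.00388381]
post [ 0.52681599 -0.14468057  0.12743033] [ 0.52729785 -0.1438117   0.1285016 ] 30 [0.01315655 0.0133424  0.01047029]
foot ((0.5221592783927917, -0.012079790234565735), (0.3248085677623749, 0.3305751085281372), 1.245653510093689)
```

View pics/topc.png

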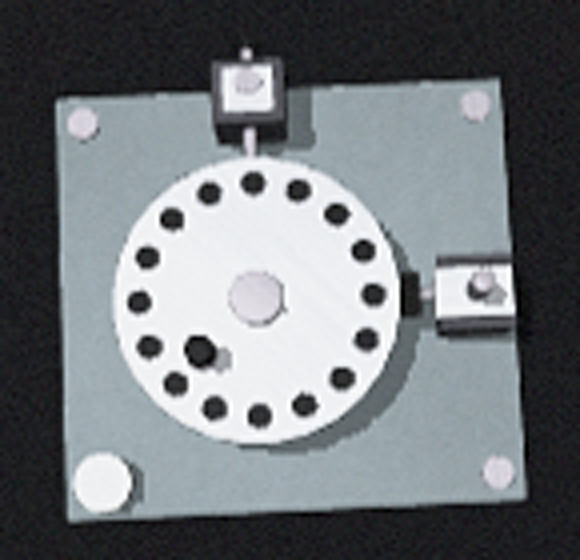

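```bash
python3 - <<'E'
from h import *
z=np.load('top.npz'); p=z['p']; c=env.get_calibration('top')
R=lambda x,y,h:ray(c,240+(x-1.5)/4,140+(y-1.5)/4,h)[:2].round(4)
g=p[140:280,240:385].min(2); m=(g>165).astype(np.uint8); m[:, 103:]=0; m[:39]=0; m[112:]=0
n,l,st,_=cv2.connectedComponentsWithStats(m); k=1+st[1:,4].argmax()
cn=max(cv2.findContours((l==k).astype(np.uint8),0,cv2.CHAIN_APPROX_NONE)[0],key=len)
e=cv2.fitEllipse(cn);print(e)
a=ray(c,240+e[0][0],140+e[0][1],.086);print('axle plate',a,'hub',R(256,298,.098))
cr=R(200,351,.131);po=R(483,278,.129);fe=R(247,86,.092)
print('crank',cr,'post',po,'feeler',fe)
for q in(cr,po,fe):
  v=q-a[:2];print(np.hypot(*v),np.degrees(np.arctan2(v[1],v[0])))
s=env.read_state();Rt=s['eef_rot'];print(Rt.T@(np.array([*cr,.16])-s['eef_pos']))
E
```

```text
((63.501155853271484, 74.53661346435547), (70.88996124267578, 71.33807373046875), 42.60365676879883)
axle plate [0.52437587 0.00332755 0.086     ] hub [0.524  0.0026]
crank [0.4865 0.038 ] post [ 0.5298 -0.1447] feeler [0.6687 0.0064]
0.051349392335430635 137.5282949843412
0.14812689783009997 -87.90146673356526
0.1443568296934693 1.2195577767123216
[-0.42153152 -0.40367215  0.03724151]
```

{"fn": "move_arm", "kwargs": {"commands": [[[0, 0, -8.6], [0, 0, 0], 5], [[0, 0, -8.6], [0, 0, 0], 5], [[0, 0, -8.6], [0, 0, 0], 5], [[0, 0, 0], [-1.7, -4.56, 0], 5], [[0, 0, 0], [-1.7, -4.56, 0], 5], [[0, 0, 0], [-1.7, -4.56, 0], 5], [[0, 0, 0], [-1.7, -4.56, 0], 5], [[0, 0, 0], [-1.7, -4.56, 0], 5], [[0, 0, 0], [-1.7, -4.56, 0], 5], [[0, 0, 0], [-1.7, -4.56, 0], 5], [[0, 0, 0], [-1.7, -4.56, 0], 5], [[0, 0, 0], [-1.7, -4.56, 0], 5], [[0, 0, 0], [-1.7, -4.56, 0], 5], [[0, 0, 0], [-1.7, -4.56, 0], 5], [[0, 0, 0], [-1.7, -4.56, 0], 5], [[0, 0, 0], [0, 0, 0], 5]], "newtons": 22}}

```text
clock: 2.1
eef_pos: [0.4875, 0.0336, 0.1973]
eef_rot: [[-1.0, 0.007, -0.0], [0.007, 1.0, -0.001], [0.0, -0.001, -1.0]]
wrist_force: [0.3, 1.3, -0.5]
finger_gap: 0.0501
finger_force: 0.0
```

{"fn": "move_arm", "kwargs": {"commands": [[[0, 0, 0], [0.13, 0.39, 1.5], 5], [[0, 0, 0], [0, 0, 1.5], 5], [[0, 0, 0], [0, 0, 1.5], 5], [[0, 0, 0], [0, 0, 1.5], 5], [[0, 0, 0], [0, 0, 1.5], 5], [[0, 0, 0], [0, 0, 1.5], 5], [[0, 0, 0], [0, 0, 0.5], 5], [[0, 0, 0], [0, 0, 0], 5]]}}

```text
clock: 3.1
eef_pos: [0.4856, 0.0421, 0.1023]
eef_rot: [[-1.0, -0.0, -0.0], [-0.0, 1.0, -0.0], [0.0, -0.0, -1.0]]
wrist_force: [-1.0, -0.4, 0.5]
finger_gap: 0.0497
finger_force: 0.0
```

```bash
python3 - <<'E'
from h import *
p,d,c=cap('side'); cv2.imwrite('pics/s2.png',cv2.resize(p[120:260,230:400,::-1],None,fx=4,fy=4,interpolation=cv2.INTER_CUBIC))
s=env.read_state();print(s['eef_pos'],s['wrist_force'])
E
```

```text
[0.48590357 0.04217482 0.10274162] [-0.47902147 -0.39279288 -0.12475583]
```

View pics/s2.png

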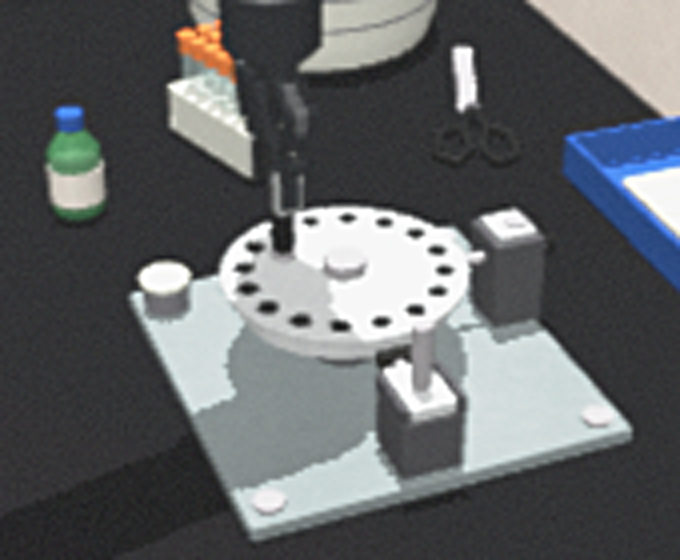

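The view shows the fingers over the crank: black tip at about (283,235) in the crop, post at (423,355), and the bystanders clear. I'll project the TCP to check the height.

```bash
python3 - <<'E'
from h import *
c=env.get_calibration('side')
for X in([.486,.042,.1025],[.486,.017,.108],[.486,.038,.131],[.486,.038,.091],[.486,.017,.15]):
    q=c['mtx']@(c['R']@np.array(X)+c['t']); print(X,(q[0]/q[2]-230)*4,(q[1]/q[2]-120)*4)
E
```

```text
[0.486, 0.042, 0.1025] 277.4507244434524 236.41354797053077
[0.486, 0.017, 0.108] 287.32982091743065 246.03468944232213
[0.486, 0.038, 0.131] 277.9929285181788 207.15409816122371
[0.486, 0.038, 0.091] 279.45388747452034 251.4819093000608
[0.486, 0.017, 0.15] 285.9123299464138 198.34476570679567
```

{"fn": "move_arm", "kwargs": {"commands": [[[0, 0, 0], [0, -0.4, 0], 4], [[0, 0, 0], [0, 0, 0], 3], [[0, 0, 0], [0, 0, 0], 2.4], [[0, 0, 0], [0, 0, 0], 2.4]]}}

```text
clock: 3.65
eef_pos: [0.4857, 0.0382, 0.1026]
eef_rot: [[-1.0, -0.001, 0.0], [-0.001, 1.0, 0.0], [-0.0, 0.0, -1.0]]
wrist_force: [0.4, -0.4, 0.4]
finger_gap: 0.0243
finger_force: 0.0
```

{"fn": "move_arm", "kwargs": {"commands": [[[0, 0, 0], [0, 0, 0], 1.6], [[0, 0, 0], [0, 0, 0], 1.6], [[0, 0, 0], [0, 0, 0], 1.6], [[0, 0, 0], [0, 0, 0], 1.6]], "newtons": 25}}

```text
clock: 4.15
eef_pos: [0.4856, 0.0382, 0.1025]
eef_rot: [[-1.0, -0.001, 0.0], [-0.001, 1.0, 0.0], [-0.0, 0.0, -1.0]]
wrist_force: [-0.0, -0.3, 0.1]
finger_gap: 0.0162
finger_force: 0.0
```

```bash
python3 - <<'E'
from h import *
o=[]
for n,(a,b,e,f) in(('side',(140,230,260,350)),('top',(170,260,260,350))):
    p,d,c=cap(n); o.append(cv2.resize(p[a:b,e:f,::-1],None,fx=4.4,fy=4.4,interpolation=cv2.INTER_CUBIC))
cv2.imwrite('pics/s3.png',np.hstack(o))
E
```

```text
(no output)
```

View pics/s3.png

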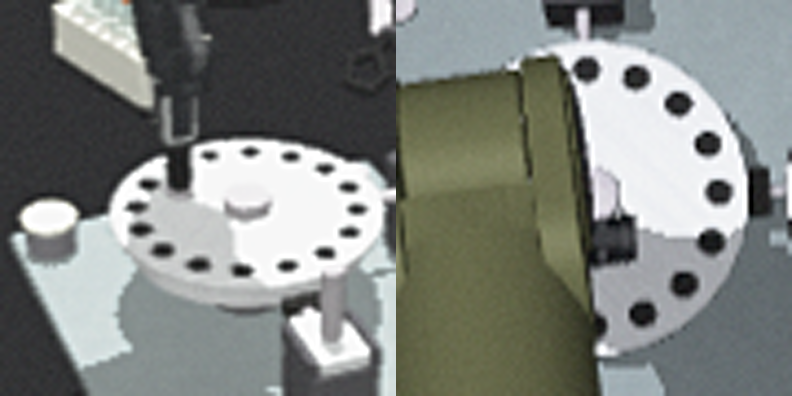

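The side view shows the pads at (178,165) in the left half, apparently around the grip. I'll close further to see whether they touch it.

{"fn": "move_arm", "kwargs": {"commands": [[[0, 0, 0], [0, 0, 0], 1.2], [[0, 0, 0], [0, 0, 0], 0.8], [[0, 0, 0], [0, 0, 0], 0.8], [[0, 0, 0], [0, 0, 0], 0.8]], "newtons": 25}}

```text
clock: 4.75
eef_pos: [0.4856, 0.0382, 0.1025]
eef_rot: [[-1.0, -0.001, 0.0], [-0.001, 1.0, 0.0], [-0.0, 0.0, -1.0]]
wrist_force: [0.5, -0.4, -0.1]
finger_gap: 0.0083
finger_force: 0.0
```

```bash
python3 - <<'E'
from h import *
p,d,c=cap('side'); P=pts(d,c)
for v in range(158,192,2):
    print(v,[(tuple((P[v,u]*1000).astype(int)),p[v,u].tolist()) for u in (298,300,302)])
E
```

```text
158 [((np.int64(473), np.int64(7), np.int64(196)), [46, 50, 50]), ((np.int64(474), np.int64(-8), np.int64(204)), [45, 47, 48]), ((np.int64(480), np.int64(-8), np.int64(202)), [44, 43, 49])]
160 [((np.int64(472), np.int64(6), np.int64(190)), [43, 47, 47]), ((np.int64(476), np.int64(0), np.int64(193)), [47, 46, 50]), ((np.int64(484), np.int64(5), np.int64(188)), [50, 52, 55])]
162 [((np.int64(478), np.int64(26), np.int64(172)), [93, 97, 96]), ((np.int64(483), np.int64(20), np.int64(174)), [43, 45, 45]), ((np.int64(489), np.int64(20), np.int64(173)), [73, 72, 76])]
164 [((np.int64(478), np.int64(27), np.int64(165)), [95, 98, 97]), ((np.int64(483), np.int64(22), np.int64(166)), [46, 48, 52]), ((np.int64(491), np.int64(27), np.int64(162)), [71, 74, 76])]
166 [((np.int64(478), np.int64(26), np.int64(158)), [97, 100, 99]), ((np.int64(482), np.int64(19), np.int64(161)), [47, 48, 53]), ((np.int64(489), np.int64(22), np.int64(158)), [58, 60, 63])]
168 [((np.int64(476), np.int64(22), np.int64(154)), [95, 97, 97]), ((np.int64(482), np.int64(20), np.int64(154)), [46, 46, 49]), ((np.int64(489), np
[... 1467 characters left out ...]
, np.int64(31), np.int64(90)), [162, 159, 162]), ((np.int64(490), np.int64(30), np.int64(90)), [150, 148, 150])]
186 [((np.int64(477), np.int64(29), np.int64(86)), [200, 201, 200]), ((np.int64(482), np.int64(26), np.int64(87)), [198, 199, 200]), ((np.int64(488), np.int64(24), np.int64(86)), [201, 203, 202])]
188 [((np.int64(472), np.int64(15), np.int64(88)), [197, 201, 200]), ((np.int64(479), np.int64(15), np.int64(86)), [197, 199, 199]), ((np.int64(484), np.int64(13), np.int64(87)), [202, 203, 203])]
190 [((np.int64(470), np.int64(9), np.int64(85)), [199, 201, 201]), ((np.int64(474), np.int64(0), np.int64(89)), [198, 199, 199]), ((np.int64(481), np.int64(4), np.int64(85)), [202, 205, 203])]
```

The depth image shows the finger ends at z ≈ 0.14, although 0.1025 is reported. So the fingers closed above the grip, which is intact at (0.486, 0.039). I'll open and lower about 3 cm, then check.

{"fn": "move_arm", "kwargs": {"commands": [[[0, 0, 0], [0, 0, -0.5], 4.5], [[0, 0, 0], [0, 0, 0], 4.5], [[0, 0, 0], [0, 0, 0], 4.5], [[0, 0, 0], [0, 0, 0], 4.5], [[0, 0, 0], [0, 0, 0.7], 4.5], [[0, 0, 0], [0, 0, 0.7], 4.5], [[0, 0, 0], [0, 0, 0.7], 4.5], [[0, 0, 0], [0, 0, 0.7], 4.5], [[0, 0, 0], [0, 0, 0.4], 4.5], [[0, 0, 0], [0, 0, 0], 4.5]]}}

```text
clock: 6.05
eef_pos: [0.4854, 0.0381, 0.0752]
eef_rot: [[-1.0, -0.0, -0.001], [-0.0, 1.0, -0.0], [0.001, -0.0, -1.0]]
wrist_force: [0.1, 0.4, -0.0]
finger_gap: 0.0452
finger_force: 0.0
```

```bash
python3 - <<'E'
from h import *
p,d,c=cap('side'); P=pts(d,c)
cv2.imwrite('pics/s4.png',cv2.resize(p[130:210,260:350,::-1],None,fx=7,fy=7,interpolation=cv2.INTER_CUBIC))
for v in range(166,188,2):
    print(v,[((P[v,u]*1000).astype(int).tolist(),int(p[v,u].mean())) for u in (294,297,300,303)])
print(env.read_state()['eef_pos'])
E
```

```text
166 [([476, 61, 140], 45), ([485, 61, 139], 48), ([472, -13, 181], 49), ([478, -23, 185], 49)]
168 [([476, 63, 132], 51), ([485, 63, 131], 41), ([475, -3, 168], 46), ([482, -9, 169], 59)]
170 [([475, 61, 126], 44), ([485, 63, 123], 45), ([472, -10, 165], 52), ([481, -10, 164], 59)]
172 [([475, 61, 119], 64), ([484, 60, 118], 50), ([478, 9, 147], 97), ([485, 2, 149], 43)]
174 [([528, 245, 0], 43), ([539, 246, -2], 46), ([479, 14, 137], 96), ([485, 1, 143], 52)]
176 [([522, 227, 3], 162), ([492, 89, 86], 233), ([478, 9, 133], 120), ([485, 2, 135], 50)]
178 [([479, 80, 86], 255), ([488, 76, 86], 116), ([477, 8, 127], 116), ([486, 6, 126], 43)]
180 [([474, 62, 89], 144), ([486, 68, 84], 187), ([478, 10, 118], 143), ([486, 5, 119], 77)]
182 [([471, 54, 87], 47), ([480, 51, 87], 180), ([483, 28, 99], 71), ([494, 32, 95], 171)]
184 [([467, 41, 88], 198), ([478, 43, 85], 191), ([484, 31, 91], 158), ([493, 28, 90], 157)]
186 [([464, 31, 88], 202), ([472, 25, 89], 199), ([481, 24, 88], 199), ([491, 23, 87], 204)]
[0.48561391 0.03811475 0.07545363]
```

View pics/s4.png

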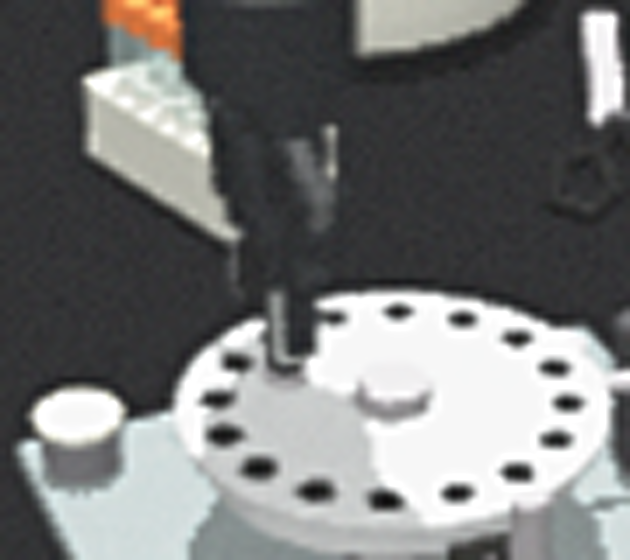

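The fingers now straddle the grip, with their ends at about (290,360) in the crop, near z = 0.115. I'll lower a little more and close.

{"fn": "move_arm", "kwargs": {"commands": [[[0, 0, 0], [0, 0, 0.5], 3.5], [[0, 0, 0], [0, 0, 0], 2.6], [[0, 0, 0], [0, 0, 0], 2.1], [[0, 0, 0], [0, 0, 0], 1.7], [[0, 0, 0], [0, 0, 0], 1.7], [[0, 0, 0], [0, 0, 0], 1.7]], "newtons": 25}}

```text
clock: 6.85
eef_pos: [0.4856, 0.0388, 0.0707]
eef_rot: [[-1.0, -0.001, 0.0], [-0.001, 1.0, 0.001], [-0.0, 0.001, -1.0]]
wrist_force: [-0.9, 3.1, 1.3]
finger_gap: 0.0194
finger_force: 24.9
```

```bash
cat > tab.py <<'E'
import numpy as np,sys
ax,ay,r,x,y,d,n=map(float,sys.argv[1:8])
a0=np.degrees(np.arctan2(y-ay,x-ax)); print('a0',a0,np.hypot(x-ax,y-ay))
for k in range(1,int(n)+1):
    a=np.radians(a0+d*k); X=ax+r*np.cos(a);Y=ay+r*np.sin(a)
    dx=round(-(X-x)*100,2);dy=round((Y-y)*100,2);x-=dx/100;y+=dy/100
    print(round(a0+d*k,1),[dx,dy],end='\n' if k%2==0 else '  ')
print(x,y)
E
python3 tab.py .5243 .003 .0523 .4856 .0382 4 90
```

```text
a0 137.71157632031748 0.05231376491899623
141.7 [np.float64(0.24), np.float64(-0.28)]  145.7 [np.float64(0.21), np.float64(-0.29)]
149.7 [np.float64(0.2), np.float64(-0.31)]  153.7 [np.float64(0.17), np.float64(-0.32)]
157.7 [np.float64(0.15), np.float64(-0.34)]  161.7 [np.float64(0.13), np.float64(-0.34)]
165.7 [np.float64(0.1), np.float64(-0.35)]  169.7 [np.float64(0.08), np.float64(-0.36)]
173.7 [np.float64(0.05), np.float64(-0.36)]  177.7 [np.float64(0.03), np.float64(-0.36)]
181.7 [np.float64(-0.0), np.float64(-0.37)]  185.7 [np.float64(-0.03), np.float64(-0.36)]
189.7 [np.float64(-0.04), np.float64(-0.36)]  193.7 [np.float64(-0.08), np.float64(-0.36)]
197.7 [np.float64(-0.1), np.float64(-0.35)]  201.7 [np.float64(-0.12), np.float64(-0.34)]
205.7 [np.float64(-0.15), np.float64(-0.34)]  209.7 [np.float64(-0.17), np.float64(-0.32)]
213.7 [np.float64(-0.19), np.float64(-0.31)]  217.7 [np.float64(-0.21), np.float64(-0.3)]
221.7 [np.float64(-0.24), np.float64(-0.28)]  225.7 [np.float64(-0.25), np.float64(-0.26)]
229.7 [np.float64(-0.27), np.float64(-0.25)]  233.7 [np.float64(-0.28), 
[... 2258 characters left out ...]
64(0.09)]  441.7 [np.float64(0.36), np.float64(0.07)]
445.7 [np.float64(0.36), np.float64(0.04)]  449.7 [np.float64(0.36), np.float64(0.01)]
453.7 [np.float64(0.37), np.float64(-0.01)]  457.7 [np.float64(0.36), np.float64(-0.04)]
461.7 [np.float64(0.36), np.float64(-0.06)]  465.7 [np.float64(0.36), np.float64(-0.09)]
469.7 [np.float64(0.34), np.float64(-0.11)]  473.7 [np.float64(0.34), np.float64(-0.13)]
477.7 [np.float64(0.33), np.float64(-0.16)]  481.7 [np.float64(0.32), np.float64(-0.18)]
485.7 [np.float64(0.3), np.float64(-0.2)]  489.7 [np.float64(0.29), np.float64(-0.23)]
493.7 [np.float64(0.27), np.float64(-0.24)]  497.7 [np.float64(0.26), np.float64(-0.26)]
0.4856 0.038200000000000005
```

{"fn": "move_arm", "kwargs": {"commands": [[[0, 0, 0], [0.24, -0.28, 0], 1.7], [[0, 0, 0], [0.21, -0.29, 0], 1.7]]}}

```text
clock: 7.1
eef_pos: [0.4823, 0.0349, 0.0707]
eef_rot: [[-1.0, -0.002, 0.003], [-0.002, 1.0, 0.003], [-0.003, 0.003, -1.0]]
wrist_force: [1.6, 7.4, -2.9]
finger_gap: 0.0193
finger_force: 24.7
```

{"fn": "move_arm", "kwargs": {"commands": [[[0, 0, 0], [0.2, -0.31, 0], 1.7], [[0, 0, 0], [0.17, -0.32, 0], 1.7]]}}

```text
clock: 7.35
eef_pos: [0.4781, 0.0288, 0.0707]
eef_rot: [[-1.0, -0.002, 0.002], [-0.002, 1.0, 0.003], [-0.002, 0.003, -1.0]]
wrist_force: [1.1, 7.6, -1.6]
finger_gap: 0.0191
finger_force: 24.9
```

{"fn": "move_arm", "kwargs": {"commands": [[[0, 0, 0], [0.15, -0.34, 0], 1.7], [[0, 0, 0], [0.13, -0.34, 0], 1.7]]}}

```text
clock: 7.6
eef_pos: [0.4748, 0.0222, 0.0707]
eef_rot: [[-1.0, -0.002, 0.001], [-0.002, 1.0, 0.004], [-0.001, 0.004, -1.0]]
wrist_force: [0.2, 7.6, 0.7]
finger_gap: 0.0193
finger_force: 25.0
```

{"fn": "move_arm", "kwargs": {"commands": [[[0, 0, 0], [0.1, -0.35, 0], 1.7], [[0, 0, 0], [0.08, -0.36, 0], 1.7]]}}

```text
clock: 7.85
eef_pos: [0.4724, 0.0151, 0.0707]
eef_rot: [[-1.0, -0.002, -0.001], [-0.002, 1.0, 0.004], [0.001, 0.004, -1.0]]
wrist_force: [-1.5, 8.2, 1.3]
finger_gap: 0.0196
finger_force: 25.2
```

{"fn": "move_arm", "kwargs": {"commands": [[[0, 0, 0], [0.05, -0.36, 0], 1.7], [[0, 0, 0], [0.03, -0.36, 0], 1.7]]}}

```text
clock: 8.1
eef_pos: [0.4711, 0.0078, 0.0707]
eef_rot: [[-1.0, -0.002, -0.002], [-0.002, 1.0, 0.003], [0.002, 0.003, -1.0]]
wrist_force: [-3.6, 8.3, 3.3]
finger_gap: 0.0194
finger_force: 25.3
```

{"fn": "move_arm", "kwargs": {"commands": [[[0, 0, 0], [0, -0.37, 0], 1.7], [[0, 0, 0], [-0.03, -0.36, 0], 1.7]]}}

```text
clock: 8.35
eef_pos: [0.4708, 0.0002, 0.0707]
eef_rot: [[-1.0, -0.002, -0.003], [-0.002, 1.0, 0.003], [0.003, 0.003, -1.0]]
wrist_force: [-5.0, 6.4, 5.4]
finger_gap: 0.0193
finger_force: 25.4
```

{"fn": "move_arm", "kwargs": {"commands": [[[0, 0, 0], [-0.04, -0.36, 0], 1.7], [[0, 0, 0], [-0.08, -0.36, 0], 1.7]]}}

```text
clock: 8.6
eef_pos: [0.4717, -0.0074, 0.0706]
eef_rot: [[-1.0, -0.002, -0.004], [-0.002, 1.0, 0.003], [0.004, 0.003, -1.0]]
wrist_force: [-5.6, 6.5, 6.6]
finger_gap: 0.0187
finger_force: 25.5
```

{"fn": "move_arm", "kwargs": {"commands": [[[0, 0, 0], [-0.1, -0.35, 0], 1.7], [[0, 0, 0], [-0.12, -0.34, 0], 1.7]]}}

```text
clock: 8.85
eef_pos: [0.4737, -0.0147, 0.0706]
eef_rot: [[-1.0, -0.001, -0.004], [-0.001, 1.0, 0.002], [0.004, 0.002, -1.0]]
wrist_force: [-7.0, 5.6, 6.0]
finger_gap: 0.0192
finger_force: 25.5
```

{"fn": "move_arm", "kwargs": {"commands": [[[0, 0, 0], [-0.15, -0.34, 0], 1.7], [[0, 0, 0], [-0.17, -0.32, 0], 1.7]]}}

```text
clock: 9.1
eef_pos: [0.4767, -0.0217, 0.0706]
eef_rot: [[-1.0, -0.001, -0.005], [-0.001, 1.0, 0.002], [0.005, 0.002, -1.0]]
wrist_force: [-7.0, 4.8, 7.6]
finger_gap: 0.019
finger_force: 25.6
```

{"fn": "move_arm", "kwargs": {"commands": [[[0, 0, 0], [-0.19, -0.31, 0], 1.7], [[0, 0, 0], [-0.21, -0.3, 0], 1.7]]}}

```text
clock: 9.35
eef_pos: [0.4807, -0.0282, 0.0706]
eef_rot: [[-1.0, -0.001, -0.005], [-0.001, 1.0, 0.002], [0.005, 0.002, -1.0]]
wrist_force: [-7.9, 3.9, 8.0]
finger_gap: 0.0191
finger_force: 25.6
```

{"fn": "move_arm", "kwargs": {"commands": [[[0, 0, 0], [-0.24, -0.28, 0], 1.7], [[0, 0, 0], [-0.25, -0.26, 0], 1.7]]}}

```text
clock: 9.6
eef_pos: [0.4856, -0.0339, 0.0706]
eef_rot: [[-1.0, -0.001, -0.005], [-0.001, 1.0, 0.001], [0.005, 0.001, -1.0]]
wrist_force: [-7.7, 3.3, 8.1]
finger_gap: 0.0189
finger_force: 25.6
```

{"fn": "move_arm", "kwargs": {"commands": [[[0, 0, 0], [-0.27, -0.25, 0], 1.7], [[0, 0, 0], [-0.28, -0.23, 0], 1.7]]}}

```text
clock: 9.85
eef_pos: [0.4912, -0.0389, 0.0706]
eef_rot: [[-1.0, -0.001, -0.005], [-0.001, 1.0, 0.001], [0.005, 0.001, -1.0]]
wrist_force: [-6.9, 3.1, 6.9]
finger_gap: 0.0192
finger_force: 25.6
```

{"fn": "move_arm", "kwargs": {"commands": [[[0, 0, 0], [-0.31, -0.2, 0], 1.7], [[0, 0, 0], [-0.31, -0.19, 0], 1.7]]}}

```text
clock: 10.1
eef_pos: [0.4974, -0.043, 0.0706]
eef_rot: [[-1.0, -0.001, -0.005], [-0.001, 1.0, 0.001], [0.005, 0.001, -1.0]]
wrist_force: [-6.7, 2.8, 7.7]
finger_gap: 0.019
finger_force: 25.6
```

{"fn": "move_arm", "kwargs": {"commands": [[[0, 0, 0], [-0.33, -0.16, 0], 1.7], [[0, 0, 0], [-0.34, -0.14, 0], 1.7]]}}

```text
clock: 10.35
eef_pos: [0.504, -0.0461, 0.0706]
eef_rot: [[-1.0, -0.0, -0.005], [-0.0, 1.0, 0.001], [0.005, 0.001, -1.0]]
wrist_force: [-6.6, 1.4, 7.4]
finger_gap: 0.0191
finger_force: 25.6
```

{"fn": "move_arm", "kwargs": {"commands": [[[0, 0, 0], [-0.34, -0.11, 0], 1.7], [[0, 0, 0], [-0.36, -0.09, 0], 1.7]]}}

```text
clock: 10.6
eef_pos: [0.511, -0.0483, 0.0706]
eef_rot: [[-1.0, -0.0, -0.005], [-0.0, 1.0, 0.001], [0.005, 0.001, -1.0]]
wrist_force: [-7.0, 1.8, 7.9]
finger_gap: 0.0192
finger_force: 25.6
```

{"fn": "move_arm", "kwargs": {"commands": [[[0, 0, 0], [-0.36, -0.07, 0], 1.7], [[0, 0, 0], [-0.36, -0.04, 0], 1.7]]}}

```text
clock: 10.85
eef_pos: [0.5182, -0.0494, 0.0706]
eef_rot: [[-1.0, -0.0, -0.005], [-0.0, 1.0, 0.001], [0.005, 0.001, -1.0]]
wrist_force: [-7.9, 2.4, 7.6]
finger_gap: 0.0196
finger_force: 25.6
```

{"fn": "move_arm", "kwargs": {"commands": [[[0, 0, 0], [-0.36, -0.01, 0], 1.7], [[0, 0, 0], [-0.37, 0.01, 0], 1.7]]}}

```text
clock: 11.1
eef_pos: [0.5254, -0.0495, 0.0706]
eef_rot: [[-1.0, -0.0, -0.005], [-0.0, 1.0, 0.0], [0.005, 0.0, -1.0]]
wrist_force: [-7.4, 1.6, 8.3]
finger_gap: 0.019
finger_force: 25.6
```

{"fn": "move_arm", "kwargs": {"commands": [[[0, 0, 0], [-0.36, 0.04, 0], 1.7], [[0, 0, 0], [-0.36, 0.06, 0], 1.7]]}}

```text
clock: 11.35
eef_pos: [0.5325, -0.0487, 0.0706]
eef_rot: [[-1.0, -0.0, -0.005], [-0.0, 1.0, 0.0], [0.005, 0.0, -1.0]]
wrist_force: [-8.0, 2.0, 7.2]
finger_gap: 0.0191
finger_force: 25.7
```

{"fn": "move_arm", "kwargs": {"commands": [[[0, 0, 0], [-0.36, 0.09, 0], 1.7], [[0, 0, 0], [-0.34, 0.11, 0], 1.7]]}}

```text
clock: 11.6
eef_pos: [0.5394, -0.0469, 0.0707]
eef_rot: [[-1.0, -0.0, -0.006], [-0.0, 1.0, -0.0], [0.006, -0.0, -1.0]]
wrist_force: [-8.0, 0.6, 7.7]
finger_gap: 0.0189
finger_force: 25.7
```

{"fn": "move_arm", "kwargs": {"commands": [[[0, 0, 0], [-0.34, 0.13, 0], 1.7], [[0, 0, 0], [-0.33, 0.16, 0], 1.7]]}}

```text
clock: 11.85
eef_pos: [0.5459, -0.0442, 0.0707]
eef_rot: [[-1.0, 0.0, -0.006], [0.0, 1.0, -0.0], [0.006, -0.0, -1.0]]
wrist_force: [-7.6, 0.3, 8.4]
finger_gap: 0.0192
finger_force: 25.7
```

{"fn": "move_arm", "kwargs": {"commands": [[[0, 0, 0], [-0.32, 0.18, 0], 1.7], [[0, 0, 0], [-0.3, 0.2, 0], 1.7]]}}

```text
clock: 12.1
eef_pos: [0.5519, -0.0406, 0.0706]
eef_rot: [[-1.0, 0.0, -0.006], [0.0, 1.0, -0.001], [0.006, -0.001, -1.0]]
wrist_force: [-10.0, -0.3, 8.4]
finger_gap: 0.0189
finger_force: 25.7
```

{"fn": "move_arm", "kwargs": {"commands": [[[0, 0, 0], [-0.29, 0.23, 0], 1.7], [[0, 0, 0], [-0.27, 0.24, 0], 1.7]]}}

```text
clock: 12.35
eef_pos: [0.5574, -0.0364, 0.0706]
eef_rot: [[-1.0, 0.001, -0.006], [0.001, 1.0, -0.001], [0.006, -0.001, -1.0]]
wrist_force: [-8.4, -0.5, 9.0]
finger_gap: 0.0193
finger_force: 25.7
```

{"fn": "move_arm", "kwargs": {"commands": [[[0, 0, 0], [-0.26, 0.26, 0], 1.7], [[0, 0, 0], [-0.24, 0.28, 0], 1.7]]}}

```text
clock: 12.6
eef_pos: [0.5622, -0.0314, 0.0707]
eef_rot: [[-1.0, 0.001, -0.007], [0.001, 1.0, -0.002], [0.007, -0.002, -1.0]]
wrist_force: [-9.7, -1.2, 9.5]
finger_gap: 0.0191
finger_force: 25.8
```

{"fn": "move_arm", "kwargs": {"commands": [[[0, 0, 0], [-0.18, 0.29, 0], 1.7], [[0, 0, 0], [-0.17, 0.31, 0], 1.7]]}}

```text
clock: 12.85
eef_pos: [0.566, -0.0264, 0.0707]
eef_rot: [[-1.0, 0.001, -0.006], [0.001, 1.0, -0.003], [0.006, -0.003, -1.0]]
wrist_force: [-8.6, -2.8, 7.7]
finger_gap: 0.0191
finger_force: 25.7
```

{"fn": "move_arm", "kwargs": {"commands": [[[0, 0, 0], [-0.14, 0.32, 0], 1.7], [[0, 0, 0], [-0.14, 0.34, 0], 1.7]]}}

```text
clock: 13.1
eef_pos: [0.5693, -0.0208, 0.0707]
eef_rot: [[-1.0, 0.002, -0.005], [0.002, 1.0, -0.004], [0.005, -0.004, -1.0]]
wrist_force: [-6.5, -4.9, 6.0]
finger_gap: 0.0193
finger_force: 25.6
```

{"fn": "move_arm", "kwargs": {"commands": [[[0, 0, 0], [-0.13, 0.34, 0], 1.7], [[0, 0, 0], [-0.1, 0.35, 0], 1.7]]}}

```text
clock: 13.35
eef_pos: [0.5719, -0.0147, 0.0707]
eef_rot: [[-1.0, 0.002, -0.004], [0.002, 1.0, -0.005], [0.004, -0.005, -1.0]]
wrist_force: [-6.2, -8.0, 5.9]
finger_gap: 0.019
finger_force: 25.7
```

{"fn": "move_arm", "kwargs": {"commands": [[[0, 0, 0], [-0.08, 0.36, 0], 1.7], [[0, 0, 0], [-0.05, 0.36, 0], 1.7]]}}

```text
clock: 13.6
eef_pos: [0.5728, -0.0116, 0.0707]
eef_rot: [[-1.0, 0.005, -0.005], [0.005, 1.0, -0.01], [0.005, -0.01, -1.0]]
wrist_force: [-6.2, -12.6, 6.8]
finger_gap: 0.0189
finger_force: 25.9
```

{"fn": "move_arm", "kwargs": {"commands": [[[0, 0, 0], [-0.03, 0.36, 0], 1.7], [[0, 0, 0], [0, 0.37, 0], 1.7]]}}

```text
clock: 13.85
eef_pos: [0.5743, -0.0047, 0.0707]
eef_rot: [[-1.0, 0.005, -0.002], [0.005, 1.0, -0.01], [0.002, -0.01, -1.0]]
wrist_force: [-3.8, -12.1, 4.3]
finger_gap: 0.0188
finger_force: 25.6
```

{"fn": "move_arm", "kwargs": {"commands": [[[0, 0, 0], [0, 0.15, 0], 1.7], [[0, 0, 0], [0, 0.15, 0], 1.7]]}}

```text
clock: 14.1
eef_pos: [0.5747, 0.0001, 0.0707]
eef_rot: [[-1.0, 0.004, -0.002], [0.004, 1.0, -0.008], [0.002, -0.008, -1.0]]
wrist_force: [-3.4, -8.8, 3.2]
finger_gap: 0.0188
finger_force: 25.5
```

{"fn": "move_arm", "kwargs": {"commands": [[[0, 0, 0], [0, 0.15, 0], 1.7], [[0, 0, 0], [0.02, 0.15, 0], 1.7]]}}

```text
clock: 14.35
eef_pos: [0.5747, 0.0049, 0.0707]
eef_rot: [[-1.0, 0.003, -0.001], [0.003, 1.0, -0.006], [0.001, -0.006, -1.0]]
wrist_force: [-2.5, -5.6, 3.1]
finger_gap: 0.0192
finger_force: 25.4
```

{"fn": "move_arm", "kwargs": {"commands": [[[0, 0, 0], [0.02, 0.15, 0], 1.7], [[0, 0, 0], [0.02, 0.15, 0], 1.7]]}}

```text
clock: 14.6
eef_pos: [0.5743, 0.0102, 0.0707]
eef_rot: [[-1.0, 0.002, -0.002], [0.002, 1.0, -0.003], [0.002, -0.003, -1.0]]
wrist_force: [-3.0, -4.4, 5.0]
finger_gap: 0.0192
finger_force: 25.5
```

{"fn": "move_arm", "kwargs": {"commands": [[[0, 0, 0], [0.02, 0.15, 0], 1.7], [[0, 0, 0], [0.02, 0.15, 0], 1.7]]}}

```text
clock: 14.85
eef_pos: [0.5735, 0.014, 0.0707]
eef_rot: [[-1.0, 0.001, -0.002], [0.001, 1.0, -0.003], [0.002, -0.003, -1.0]]
wrist_force: [-3.8, -4.7, 5.5]
finger_gap: 0.0191
finger_force: 25.6
```

{"fn": "move_arm", "kwargs": {"commands": [[[0, 0, 0], [0.04, 0.15, 0], 1.7], [[0, 0, 0], [0.04, 0.15, 0], 1.7]]}}

```text
clock: 15.1
eef_pos: [0.5733, 0.015, 0.0707]
eef_rot: [[-1.0, 0.002, -0.001], [0.002, 1.0, -0.005], [0.001, -0.005, -1.0]]
wrist_force: [-2.3, -8.0, 3.5]
finger_gap: 0.0192
finger_force: 25.5
```

{"fn": "move_arm", "kwargs": {"commands": [[[0, 0, 0], [0.05, 0.15, 0], 1.7], [[0, 0, 0], [0.06, 0.15, 0], 1.7]]}}

```text
clock: 15.35
eef_pos: [0.5726, 0.0175, 0.0707]
eef_rot: [[-1.0, 0.003, -0.0], [0.003, 1.0, -0.006], [0.0, -0.006, -1.0]]
wrist_force: [-0.3, -7.6, 3.0]
finger_gap: 0.0191
finger_force: 25.4
```

{"fn": "move_arm", "kwargs": {"commands": [[[0, 0, 0], [0.06, 0.14, 0], 1.7], [[0, 0, 0], [0.07, 0.14, 0], 1.7]]}}

```text
clock: 15.6
eef_pos: [0.5716, 0.0204, 0.0707]
eef_rot: [[-1.0, 0.003, 0.0], [0.003, 1.0, -0.005], [-0.0, -0.005, -1.0]]
wrist_force: [-0.1, -8.1, 1.0]
finger_gap: 0.019
finger_force: 25.3
```

{"fn": "move_arm", "kwargs": {"commands": [[[0, 0, 0], [0.08, 0.14, 0], 1.7], [[0, 0, 0], [0.08, 0.14, 0], 1.7]]}}

```text
clock: 15.85
eef_pos: [0.5705, 0.0234, 0.0707]
eef_rot: [[-1.0, 0.002, 0.001], [0.002, 1.0, -0.005], [-0.001, -0.005, -1.0]]
wrist_force: [0.5, -7.1, 1.3]
finger_gap: 0.0191
finger_force: 25.3
```

{"fn": "move_arm", "kwargs": {"commands": [[[0, 0, 0], [0.09, 0.14, 0], 1.7], [[0, 0, 0], [0.09, 0.13, 0], 1.7]]}}

```text
clock: 16.1
eef_pos: [0.5691, 0.0263, 0.0708]
eef_rot: [[-1.0, 0.002, 0.002], [0.002, 1.0, -0.005], [-0.002, -0.005, -1.0]]
wrist_force: [1.5, -7.5, -0.4]
finger_gap: 0.019
finger_force: 25.2
```

{"fn": "move_arm", "kwargs": {"commands": [[[0, 0, 0], [0, -0.22, 0], 1.7], [[0, 0, 0], [0, -0.22, 0], 1.7], [[0, 0, 0], [0, -0.22, 0], 1.7], [[0, 0, 0], [0, -0.22, 0], 1.7]]}}

```text
clock: 16.6
eef_pos: [0.5686, 0.0269, 0.0708]
eef_rot: [[-1.0, -0.004, 0.001], [-0.004, 1.0, 0.005], [-0.001, 0.005, -1.0]]
wrist_force: [1.8, 9.5, -0.6]
finger_gap: 0.0191
finger_force: 25.3
```

{"fn": "move_arm", "kwargs": {"commands": [[[0, 0, 0], [-0.08, -0.15, 0], 1.7], [[0, 0, 0], [-0.08, -0.15, 0], 1.7]]}}

```text
clock: 16.85
eef_pos: [0.5698, 0.0245, 0.0707]
eef_rot: [[-1.0, -0.005, 0.0], [-0.005, 1.0, 0.006], [-0.001, 0.006, -1.0]]
wrist_force: [1.3, 7.5, 1.4]
finger_gap: 0.019
finger_force: 25.4
```

{"fn": "move_arm", "kwargs": {"commands": [[[0, 0, 0], [-0.07, -0.15, 0], 1.7], [[0, 0, 0], [-0.07, -0.15, 0], 1.7]]}}

```text
clock: 17.1
eef_pos: [0.5712, 0.0213, 0.0707]
eef_rot: [[-1.0, -0.004, 0.0], [-0.004, 1.0, 0.005], [-0.0, 0.005, -1.0]]
wrist_force: [0.1, 7.6, 1.2]
finger_gap: 0.0189
finger_force: 25.4
```

{"fn": "move_arm", "kwargs": {"commands": [[[0, 0, 0], [-0.06, -0.15, 0], 1.7], [[0, 0, 0], [-0.06, -0.15, 0], 1.7]]}}

```text
clock: 17.35
eef_pos: [0.5724, 0.0181, 0.0707]
eef_rot: [[-1.0, -0.004, 0.0], [-0.004, 1.0, 0.005], [-0.0, 0.005, -1.0]]
wrist_force: [1.1, 7.4, 1.8]
finger_gap: 0.0189
finger_force: 25.4
```

{"fn": "move_arm", "kwargs": {"commands": [[[0, 0, 0], [-0.05, -0.15, 0], 1.7], [[0, 0, 0], [-0.05, -0.15, 0], 1.7]]}}

```text
clock: 17.6
eef_pos: [0.5733, 0.0149, 0.0707]
eef_rot: [[-1.0, -0.004, -0.0], [-0.004, 1.0, 0.005], [-0.0, 0.005, -1.0]]
wrist_force: [0.1, 7.3, 1.4]
finger_gap: 0.0193
finger_force: 25.4
```

{"fn": "move_arm", "kwargs": {"commands": [[[0, 0, 0], [-0.04, -0.15, 0], 1.7], [[0, 0, 0], [-0.04, -0.15, 0], 1.7]]}}

```text
clock: 17.85
eef_pos: [0.5735, 0.0137, 0.0707]
eef_rot: [[-1.0, -0.005, -0.001], [-0.005, 1.0, 0.007], [0.001, 0.007, -1.0]]
wrist_force: [-1.2, 10.8, 2.9]
finger_gap: 0.019
finger_force: 25.6
```

{"fn": "move_arm", "kwargs": {"commands": [[[0, 0, 0], [-0.03, -0.15, 0], 1.7], [[0, 0, 0], [-0.03, -0.15, 0], 1.7]]}}

```text
clock: 18.1
eef_pos: [0.5738, 0.0125, 0.0707]
eef_rot: [[-1.0, -0.006, -0.002], [-0.006, 1.0, 0.009], [0.002, 0.009, -1.0]]
wrist_force: [-2.0, 12.9, 4.2]
finger_gap: 0.019
finger_force: 25.7
```

{"fn": "move_arm", "kwargs": {"commands": [[[0, 0, 0], [-0.02, -0.15, 0], 1.7], [[0, 0, 0], [-0.02, -0.15, 0], 1.7]]}}

```text
clock: 18.35
eef_pos: [0.5742, 0.01, 0.0707]
eef_rot: [[-1.0, -0.007, -0.002], [-0.007, 1.0, 0.01], [0.002, 0.01, -1.0]]
wrist_force: [-3.0, 14.1, 3.1]
finger_gap: 0.0193
finger_force: 25.8
```

{"fn": "move_arm", "kwargs": {"commands": [[[0, 0, 0], [-0.02, -0.15, 0], 1.7], [[0, 0, 0], [-0.01, -0.15, 0], 1.7]]}}

```text
clock: 18.6
eef_pos: [0.5746, 0.007, 0.0707]
eef_rot: [[-1.0, -0.007, -0.002], [-0.007, 1.0, 0.009], [0.002, 0.009, -1.0]]
wrist_force: [-2.4, 13.3, 3.8]
finger_gap: 0.019
finger_force: 25.8
```

{"fn": "move_arm", "kwargs": {"commands": [[[0, 0, 0], [0, -0.1, 0], 1.7], [[0, 0, 0], [0, -0.1, 0], 1.7]]}}

```text
clock: 18.85
eef_pos: [0.5747, 0.0045, 0.0707]
eef_rot: [[-1.0, -0.007, -0.002], [-0.007, 1.0, 0.009], [0.002, 0.009, -1.0]]
wrist_force: [-2.0, 12.1, 3.7]
finger_gap: 0.0192
finger_force: 25.7
```

{"fn": "move_arm", "kwargs": {"commands": [[[0, 0, 0], [0, -0.1, 0], 1.7], [[0, 0, 0], [0, -0.1, 0], 1.7]]}}

```text
clock: 19.1
eef_pos: [0.5747, 0.0016, 0.0707]
eef_rot: [[-1.0, -0.006, -0.002], [-0.006, 1.0, 0.008], [0.001, 0.008, -1.0]]
wrist_force: [-1.3, 11.3, 4.4]
finger_gap: 0.0192
finger_force: 25.6
```

{"fn": "move_arm", "kwargs": {"commands": [[[0, 0, 0], [0, -0.06, 0], 1.7], [[0, 0, 0], [0, -0.06, 0], 1.7]]}}

```text
clock: 19.35
eef_pos: [0.5747, -0.0004, 0.0707]
eef_rot: [[-1.0, -0.005, -0.002], [-0.005, 1.0, 0.007], [0.002, 0.007, -1.0]]
wrist_force: [-1.9, 9.6, 3.6]
finger_gap: 0.0195
finger_force: 25.6
```

{"fn": "move_arm", "kwargs": {"commands": [[[0, 0, 0], [0, 0, 0], 1.7], [[0, 0, 0], [0, 0, 0], 1.7]]}}

```text
clock: 19.6
eef_pos: [0.5746, -0.0012, 0.0707]
eef_rot: [[-1.0, -0.005, -0.002], [-0.005, 1.0, 0.006], [0.002, 0.006, -1.0]]
wrist_force: [-2.9, 8.0, 4.0]
finger_gap: 0.0192
finger_force: 25.6
```

{"fn": "move_arm", "kwargs": {"commands": [[[0, 0, 0], [0, 0.2, 0], 1.7], [[0, 0, 0], [0, 0.2, 0], 1.7], [[0, 0, 0], [0, 0.2, 0], 1.7], [[0, 0, 0], [0, 0.2, 0], 1.7], [[0, 0, 0], [0, 0.1, 0], 1.7]]}}

```text
clock: 20.23
eef_pos: [0.5747, -0.0012, 0.0707]
eef_rot: [[-1.0, 0.001, -0.001], [0.001, 1.0, -0.003], [0.001, -0.003, -1.0]]
wrist_force: [-3.7, -3.4, 5.4]
finger_gap: 0.0192
finger_force: 25.8
```

{"fn": "move_arm", "kwargs": {"commands": [[[0, 0, 0], [0, 0.1, 0], 1.7], [[0, 0, 0], [0, 0, 0], 1.7]]}}

```text
clock: 20.48
eef_pos: [0.5747, -0.0012, 0.0707]
eef_rot: [[-1.0, 0.002, -0.001], [0.002, 1.0, -0.004], [0.001, -0.004, -1.0]]
wrist_force: [-2.4, -3.9, 4.9]
finger_gap: 0.0192
finger_force: 25.8
```

{"fn": "move_arm", "kwargs": {"commands": [[[0, 0, 0], [0, 0.1, 0], 1.7], [[0, 0, 0], [0, 0.1, 0], 1.7], [[0, 0, 0], [0, 0.1, 0], 1.7]]}}

```text
clock: 20.85
eef_pos: [0.5747, -0.0011, 0.0707]
eef_rot: [[-1.0, 0.004, -0.001], [0.004, 1.0, -0.007], [0.001, -0.007, -1.0]]
wrist_force: [-2.8, -9.3, 4.8]
finger_gap: 0.0192
finger_force: 25.9
```

{"fn": "move_arm", "kwargs": {"commands": [[[0, 0, 0], [0, 0.06, 0], 1.7], [[0, 0, 0], [0, 0, 0], 1.7]]}}

```text
clock: 21.1
eef_pos: [0.5747, -0.0011, 0.0707]
eef_rot: [[-1.0, 0.005, -0.001], [0.005, 1.0, -0.008], [0.001, -0.008, -1.0]]
wrist_force: [-3.5, -9.9, 5.3]
finger_gap: 0.0186
finger_force: 25.9
```

{"fn": "move_arm", "kwargs": {"commands": [[[0, 0, 0], [0, 0.07, 0], 1.7], [[0, 0, 0], [0, 0.07, 0], 1.7]]}}

```text
clock: 21.35
eef_pos: [0.5748, 0.0004, 0.0707]
eef_rot: [[-1.0, 0.005, -0.001], [0.005, 1.0, -0.008], [0.001, -0.008, -1.0]]
wrist_force: [-3.1, -8.3, 5.5]
finger_gap: 0.0194
finger_force: 25.9
```

{"fn": "move_arm", "kwargs": {"commands": [[[0, 0, 0], [0, -0.3, 0], 1.7], [[0, 0, 0], [0, -0.3, 0], 1.7], [[0, 0, 0], [0, 0, 0], 1.7], [[0, 0, 0], [0, 0, 0], 1.7]]}}

```text
clock: 21.85
eef_pos: [0.5748, 0.0012, 0.0707]
eef_rot: [[-1.0, 0.0, -0.001], [0.0, 1.0, -0.0], [0.001, -0.0, -1.0]]
wrist_force: [-2.8, 1.7, 5.4]
finger_gap: 0.0189
finger_force: 25.8
```

{"fn": "move_arm", "kwargs": {"commands": [[[0, 0, 0], [0, 0, 0], 2.3], [[0, 0, 0], [0, 0, 0], 3], [[0, 0, 0], [0, 0, 0], 4], [[0, 0, 0], [0, 0, 0], 4.5], [[0, 0, 0], [0, 0, -1], 4.5], [[0, 0, 0], [0, 0, -1.5], 4.5], [[0, 0, 0], [0, 0, -1.5], 4.5], [[0, 0, 0], [0, 0, -1.5], 4.5], [[0, 0, 0], [0, 0, -0.5], 4.5], [[0, 0, 0], [0, 0, 0], 4.5]]}}

```text
clock: 23.1
eef_pos: [0.5756, 0.002, 0.131]
eef_rot: [[-1.0, -0.001, 0.001], [-0.001, 1.0, 0.0], [-0.001, 0.0, -1.0]]
wrist_force: [-0.0, 0.6, 0.4]
finger_gap: 0.0453
finger_force: 0.0
```

```bash
python3 - <<'E'
from h import *
p,d,c=cap('side'); s=env.read_state();print(s['eef_pos'],s['wrist_force'],s['clock'])
cv2.imwrite('pics/s5.png',cv2.resize(p[100:250,250:400,::-1],None,fx=4,fy=4,interpolation=cv2.INTER_CUBIC))
E
```

```text
[0.57514111 0.00194745 0.13035733] [0.22692955 0.27589412 0.35644793] 23.15
```

View pics/s5.png

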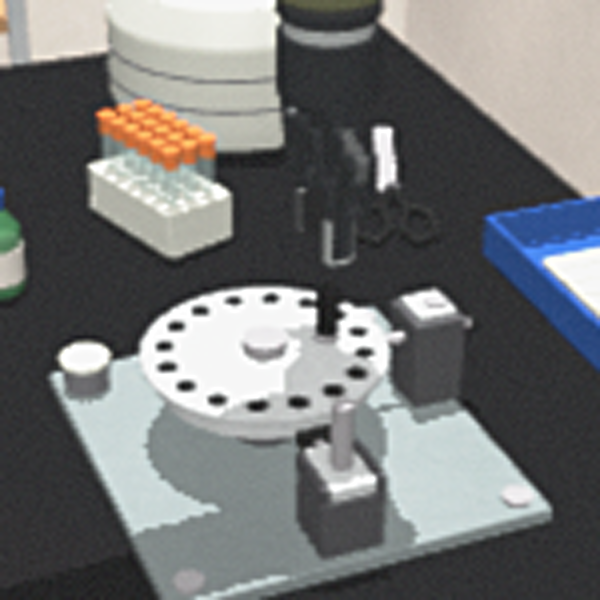

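Released cleanly: the grip at about (326,315) stayed put, and the post is at (343,435). Next I'll go behind the post with the fingers closed.

{"fn": "move_arm", "kwargs": {"commands": [[[0, 0, 0], [0.77, -3.07, 0], 3], [[0, 0, 0], [0.77, -3.07, 0], 2], [[0, 0, 0], [0.77, -3.07, 0], 1], [[0, 0, 0], [0.77, -3.07, 0], 0.2], [[0, 0, 0], [0.77, -3.07, 0], 0.2], [[0, 0, 0], [0.77, -3.07, 0], 0.2], [[0, 0, 0], [0, 0, 0], 0.2], [[0, 0, 0], [0, 0, 0], 0.2]]}}

```text
clock: 24.15
eef_pos: [0.5292, -0.1813, 0.1299]
eef_rot: [[-1.0, -0.001, -0.001], [-0.001, 1.0, 0.001], [0.001, 0.001, -1.0]]
wrist_force: [-0.1, 0.4, 0.9]
finger_gap: 0.0018
finger_force: 0.0
```

{"fn": "move_arm", "kwargs": {"commands": [[[0, 0, 0], [0, 0, 1.5], 0.2], [[0, 0, 0], [0, 0, 1.5], 0.2], [[0, 0, 0], [0, 0, 1.5], 0.2], [[0, 0, 0], [0, 0, 1.4], 0.2], [[0, 0, 0], [0, 0, 0.8], 0.2], [[0, 0, 0], [0, 0, 0], 0.2]]}}

```text
clock: 24.9
eef_pos: [0.5288, -0.1823, 0.0628]
eef_rot: [[-1.0, -0.0, -0.001], [-0.0, 1.0, 0.0], [0.001, 0.0, -1.0]]
wrist_force: [-0.5, 0.3, 0.8]
finger_gap: 0.0017
finger_force: 0.0
```

```bash
python3 - <<'E'
from h import *
p,d,c=cap('side'); s=env.read_state();print(s['eef_pos'],s['wrist_force'],s['clock'])
cv2.imwrite('pics/s6.png',cv2.resize(p[120:250,270:400,::-1],None,fx=4,fy=4,interpolation=cv2.INTER_CUBIC))
P=pts(d,c)
for v in range(190,226,4): print(v,[((P[v,u]*1000).astype(int).tolist(),int(p[v,u].mean())) for u in (332,336,340,344)])
E
```

```text
[ 0.52927859 -0.18243802  0.06346052] [ 1.24233541 -0.75296614  0.52449777] 24.95
190 [([518, -146, 167], 51), ([510, -193, 198], 46), ([518, -200, 200], 46), ([521, -218, 210], 57)]
194 [([516, -152, 159], 58), ([511, -192, 184], 46), ([516, -204, 190], 47), ([521, -220, 199], 44)]
198 [([516, -153, 146], 59), ([512, -188, 169], 51), ([520, -198, 174], 43), ([527, -206, 177], 46)]
202 [([542, -90, 86], 243), ([518, -175, 147], 51), ([520, -197, 161], 51), ([517, -229, 181], 46)]
206 [([541, -94, 76], 97), ([518, -176, 135], 133), ([517, -205, 154], 45), ([517, -231, 170], 47)]
210 [([536, -107, 71], 104), ([519, -176, 121], 92), ([522, -194, 133], 40), ([534, -193, 129], 76)]
214 [([525, -132, 76], 234), ([519, -177, 109], 80), ([521, -198, 123], 44), ([534, -195, 117], 89)]
218 [([518, -150, 77], 217), ([528, -155, 77], 192), ([523, -194, 106], 88), ([550, -161, 76], 116)]
222 [([511, -168, 77], 150), ([523, -169, 74], 178), ([536, -167, 70], 177), ([551, -160, 61], 85)]
```

View pics/s6.png

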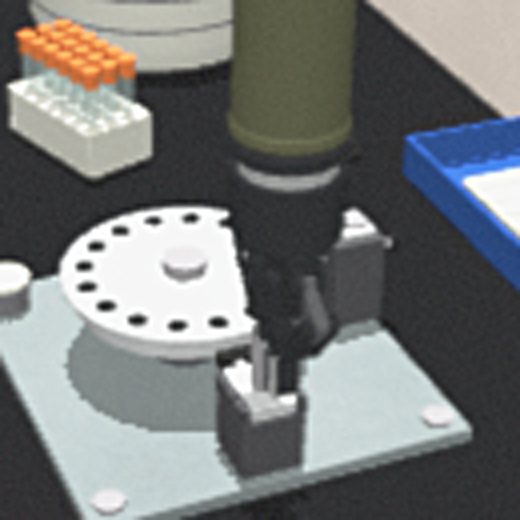

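The closed fingers are behind the post at about (285,370), clear of the block. I'll push in +y slowly.

{"fn": "move_arm", "kwargs": {"commands": [[[0, 0, 0], [0, 0.3, 0], 0.2], [[0, 0, 0], [0, 0.3, 0], 0.2], [[0, 0, 0], [0, 0.3, 0], 0.2], [[0, 0, 0], [0, 0.2, 0], 0.2], [[0, 0, 0], [0, 0.2, 0], 0.2], [[0, 0, 0], [0, 0.2, 0], 0.2]]}}

```text
clock: 25.7
eef_pos: [0.5292, -0.1683, 0.0636]
eef_rot: [[-1.0, -0.0, 0.0], [-0.0, 1.0, -0.002], [-0.0, -0.002, -1.0]]
wrist_force: [0.5, -5.0, -0.4]
finger_gap: 0.002
finger_force: 2.0
```

{"fn": "move_arm", "kwargs": {"commands": [[[0, 0, 0], [0, 0.15, 0], 0.2], [[0, 0, 0], [0, 0.15, 0], 0.2], [[0, 0, 0], [0, 0.15, 0], 0.2]]}}

```text
clock: 26.08
eef_pos: [0.5292, -0.1663, 0.0637]
eef_rot: [[-1.0, 0.002, 0.001], [0.002, 1.0, -0.004], [-0.001, -0.004, -1.0]]
wrist_force: [-0.1, -7.2, -1.0]
finger_gap: 0.0017
finger_force: 3.6
```

{"fn": "move_arm", "kwargs": {"commands": [[[0, 0, 0], [0, 0.15, 0], 0.2], [[0, 0, 0], [0, 0.15, 0], 0.2], [[0, 0, 0], [0, 0.15, 0], 0.2]]}}

```text
clock: 26.45
eef_pos: [0.5291, -0.1618, 0.0637]
eef_rot: [[-1.0, 0.002, 0.001], [0.002, 1.0, -0.004], [-0.001, -0.004, -1.0]]
wrist_force: [-0.0, -8.1, -0.4]
finger_gap: 0.0025
finger_force: 3.6
```

{"fn": "move_arm", "kwargs": {"commands": [[[0, 0, 0], [0, 0.15, 0], 0.2], [[0, 0, 0], [0, 0.15, 0], 0.2], [[0, 0, 0], [0, 0.15, 0], 0.2]]}}

```text
clock: 26.82
eef_pos: [0.5289, -0.1574, 0.0636]
eef_rot: [[-1.0, 0.002, 0.001], [0.002, 1.0, -0.004], [-0.001, -0.004, -1.0]]
wrist_force: [0.7, -5.9, -0.7]
finger_gap: 0.0018
finger_force: 3.6
```

{"fn": "move_arm", "kwargs": {"commands": [[[0, 0, 0], [0, 0.15, 0], 0.2], [[0, 0, 0], [0, 0.15, 0], 0.2], [[0, 0, 0], [0, 0.1, 0], 0.2]]}}

```text
clock: 27.2
eef_pos: [0.5289, -0.1548, 0.0637]
eef_rot: [[-1.0, 0.003, 0.001], [0.003, 1.0, -0.006], [-0.001, -0.006, -1.0]]
wrist_force: [0.4, -10.0, -2.1]
finger_gap: 0.0022
finger_force: 5.1
```

{"fn": "move_arm", "kwargs": {"commands": [[[0, 0, 0], [0, 0.1, 0], 0.2], [[0, 0, 0], [0, 0.1, 0], 0.2], [[0, 0, 0], [0, 0, 0], 0.2]]}}

```text
clock: 27.58
eef_pos: [0.5289, -0.1543, 0.0637]
eef_rot: [[-1.0, 0.004, 0.001], [0.004, 1.0, -0.008], [-0.001, -0.008, -1.0]]
wrist_force: [1.3, -13.0, -3.0]
finger_gap: 0.0016
finger_force: 6.2
```

{"fn": "move_arm", "kwargs": {"commands": [[[0, 0, 0], [0, 0.1, 0], 0.2], [[0, 0, 0], [0, 0.1, 0], 0.2], [[0, 0, 0], [0, 0.1, 0], 0.2], [[0, 0, 0], [0, 0, 0], 0.2]]}}

```text
clock: 28.08
eef_pos: [0.5289, -0.1543, 0.0638]
eef_rot: [[-1.0, 0.005, 0.002], [0.005, 1.0, -0.011], [-0.002, -0.011, -1.0]]
wrist_force: [2.1, -18.1, -5.3]
finger_gap: 0.0021
finger_force: 8.8
```

{"fn": "move_arm", "kwargs": {"commands": [[[0, 0, 0], [0, -0.4, 0], 0.2], [[0, 0, 0], [0, -0.8, 0], 0.2], [[0, 0, 0], [0, -1, 0], 0.2], [[0, 0, 0], [0, -1, 0], 0.2], [[0, 0, 0], [0, -1, 0], 0.2], [[0, 0, 0], [0, 0, 0], 0.2], [[0, 0, 0], [0, 0, -2], 0.2], [[0, 0, 0], [0, 0, -3], 0.2], [[0, 0, 0], [0, 0, -3], 0.2], [[0, 0, 0], [0, 0, -3], 0.2], [[0, 0, 0], [0, 0, 0], 0.2], [[0, 0, 0], [0, 0, 0], 0.2]]}}

```text
clock: 29.58
eef_pos: [0.5289, -0.1863, 0.1729]
eef_rot: [[-1.0, -0.001, -0.001], [-0.001, 1.0, 0.001], [0.001, 0.001, -1.0]]
wrist_force: [-0.3, 0.3, -0.1]
finger_gap: 0.0024
finger_force: 0.0
```

```bash
python3 - <<'E'
from h import *
o=[]
for n,(a,b,e,f) in(('side',(150,250,280,380)),('top',(140,240,280,380))):
    p,d,c=cap(n); o.append(cv2.resize(p[a:b,e:f,::-1],None,fx=4,fy=4,interpolation=cv2.INTER_CUBIC))
cv2.imwrite('pics/s7.png',np.hstack(o)); s=env.read_state(); print(s['eef_pos'],s['wrist_force'],s['qvel'].round(2))
E
```

```text
[ 0.52850204 -0.18631415  0.17224707] [0.2561673  0.16580218 0.00734293] [ 0.07  0.13  0.06 -0.07  0.05  0.07  0.09]
```

View pics/s7.png

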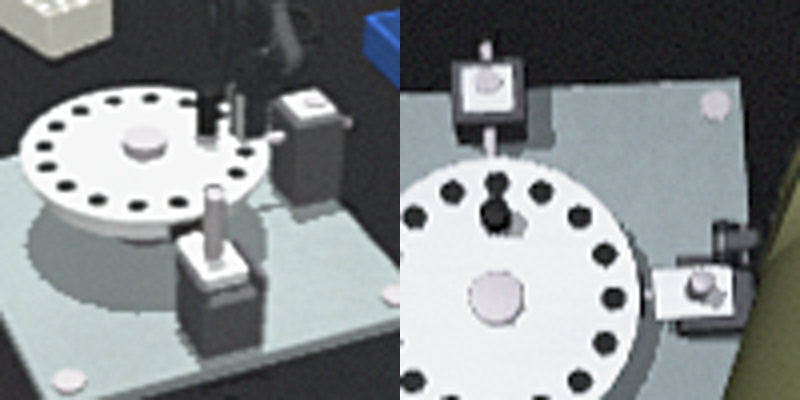

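The brake slide is in against the track (top half at about (695,290)) and the tail of the feeler sticks out further at (487,45). The crank grip at (495,213) is unmoved, and the arm touches nothing, so I'm handing in.

```bash
python3 -c "
from plant import env; print(env.close_job())"
```

```text
the job is handed in; nothing more can be done
None
```

I set the high spot at the feeler's tip to within about 1 mm at the crank (judged by drag), pushed the brake post home against its stop, backed the arm clear and handed the job in; no verdict came back.

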